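# Set out the grinder's wheel fixings in the dish tray

### The arm

A 7-joint arm with a two-finger parallel gripper is mounted at the origin on a cart in front of the work surface, level with it; the furniture and walls round the work are solid. World frame = base frame: x ahead of the robot, y to its left, z up, the work surface at z = 0. Lengths are in m, angles in rad, forces in N, time in s.
With the tool pointing down it reaches from about 0.425 to 0.875 m from the base axis. Payload 4.7 kg.
Tool frame: the origin (TCP) lies at the very end of the fingers, on their centre line; the grasp point (between the pads) lies 19 mm behind it; x points along the fingers, y is the direction in which the jaws open and shut, and the axes are right-handed (so a half turn about x gives the same grasp; the last joint's range is limited). The gripper opens to 87 mm and grips with 3 to 60 N. Pads are 19 mm wide; open, the fingers measure 117 mm over their backs; the gripper's body (75 mm by 190 mm) begins 51 mm behind the grasp point.
Start: joints at [1.137, 0.321, -0.07, 1.45, 0.023, 1.371, -0.057], TCP at [0.281, -0.586, 0.184] pointing down, gripper open.
Joint ranges: [-2.86, 2.86], [-0.3, 2.09], [-1.38, 1.24], [0.06, 2.45], [-1.56, 4.7], [0.09, 2.05], [-2.69, 2.69]. Speed limits (rad/s): [2.57, 2.57, 3.14, 3.14, 3.14, 3.14, 3.14].

### API

Orientations are given as a 3x3 rotation matrix whose columns are the frame's x, y, z axes.
In Python, from rig import arm gives the robot as it stands. The module is installed in compiled form; this text tells all that it offers.
- The arm moves only by the tool carry_out, never from a script. Its argument "motion" is one flat list of numbers, 7 for each row, row after row: the shift along the world's x, y, z in m, then the turn, a rotation vector about the world's x, y, z in degrees, then the opening, from 0 (shut) to 1 (fully open). A call has exactly 8 rows; each row shifts and turns the commanded pose from where the row before left it; what a row does not reach is not made up. A row lasts 1/8 s, in which the tool goes at most 62.5 mm and 10.7 degrees, less where a joint would pass 70% of its speed; a pose out of reach is approached as far as the arm can. A call with a gripper value outside its range is refused whole. The fingers move at their own pace and stop on an object; "grip_force" is the grip in N (left out, the last holds). Time passes only in rows, so rows that do not move let the fingers close, or fill a call up. It gives the time, the measured TCP pose, the force and the opening at its end, in the units of the state.
- arm.sense(): the state, without advancing time (a new reading comes with each control period).
- arm.grab_frame(name): name is "scene" or "side" or "wrist"; returns (picture, depth): 480x640x3 uint8, red, green, blue; 480x640 float32, m along the optical axis (not along the pixel's ray), 0 where there is no reading.
- arm.camera_params(name): a dict with "fovy" (degrees; the focal length in pixels is half the picture's height over the tangent of half this angle, whatever the lens; pixels are square), "cx", "cy" (the principal point, pixels), "k1" (the pictures are not rectified: a ray, as slopes to the right and down, at radius r is drawn at 1 + k1 r^2 times it, then the intrinsics apply), "T" (4x4, takes a point from camera to world coordinates). Camera axes: x right, y down, z forward; pixel columns grow to the right and rows downward; lengths in m; the calibration is good to about 2 mm. A picture is of the moment at which its call begins: read the wrist's pose just before it. camera_params takes no time and is no camera call; for the wrist camera it gives the pose at the moment of the call.
- arm.finish_job(): hands the job in, once; it reports no verdict.
The state is a dict: "time_s": time; "q": joint angles; "dq": joint speeds; "joint_torque": joint torques, N m; "position": TCP position; "ee_rot": TCP orientation; "wrist_force": force on the tool from outside, world axes, zero at the start; "moment": the same for the moment, N m; "gripper_width": finger opening in m.
Only numpy, scipy, OpenCV 4.12 (cv2) and the standard library are available. Lean on these libraries where they do the work, as an engineer would, in place of code of your own. Each camera call takes 0.05 s, during which the arm holds its last target. There are 200 camera calls.

### The job

The old grinder's wheel fixings lie scattered on the bench: collect them in the dishes of the tray, everything lying or standing flat on the dish floor as it lies on the bench now. Put one flat steel disc in each of the two square dishes (either way round), the plain straight bush upright in the round dish, and the smaller of the two hexagon nuts in the oblong dish. Leave the collared bush and the big nut where they lie; they belong to another machine.

Things in the scene. Friction and masses are not known exactly. Their poses are not given: they have to be found in the camera images.
- disc_1: Flat plain steel disc, 52 mm across, 8 mm thick, with a small centre hole, lying flat on the table. Origin: centre of its underside, z up. Pinch across the rim, any direction; neighbouring parts stand in rows along y, centres at least 66 mm apart, so along x there is most room. 90 g.
- disc_2: Flat plain steel disc, 52 mm across, 8 mm thick, with a small centre hole, lying flat on the table. Origin: centre of its underside, z up. Pinch across the rim, any direction. 90 g. It is just like disc_1; the two are interchangeable.
- bush: Plain straight steel bush (cylinder with a bore), 27 mm across, 30 mm tall, no collar, standing upright on the table. Origin: centre of its underside, z up. Pinch from above in any direction. 60 g.
- nut: The smaller hexagon nut, steel, 24 mm across flats (27 mm across corners), 12 mm high, lying flat. Origin: centre of its underside, z up; its x axis is square to a pair of flats (so are the directions 60 and 120 degrees from it). 44 g.
- collar_bush: LOOK-ALIKE, to be left alone: loose steel bush with a wide collar round its foot. Body 27 mm across and 30 mm tall, collar 41 mm across and 8 mm high. Origin: centre of its underside, z up.
- big_nut: LOOK-ALIKE, to be left alone: loose big steel hexagon nut, 36 mm across flats (42 mm across corners), 18 mm high. Origin: centre of its underside, z up.
- dish_square_1: One of two alike square dishes, 78 x 78 mm outside, 72 x 72 mm inside; sides along its x and y. All dishes are fixed, grey plastic, 12 mm high, floor and walls 3 mm thick. Origin: centre of the underside, z up, 3 mm above the table. They stand in random order 2 x 2, centres 82 mm apart, in a bright metal fixed tray 176 x 176 mm, 11 mm high.
- dish_square_2: The other square dish, 78 x 78 mm outside, 72 x 72 mm inside; otherwise as dish_square_1. The grinder right of the tray reaches 0.26 m above the table, the bench vice at the left 0.11 m; a lamp mast rises behind the vice.
- dish_round: Round dish, 66 mm across outside, 60 mm inside. Height, floor, rim and origin as dish_square_1.
- dish_oblong: Oblong dish, 50 mm (its x) by 66 mm (its y) outside, 44 x 60 mm inside. Height, floor, rim and origin as dish_square_1.

How it is judged:
At the end, for the whole second after the job is handed in: One disc in each square dish and the bush in the round dish (centres within 19 mm), small nut in the oblong one (23 mm), each on the dish floor (under 3.5 mm above it), tilt under 0.12 rad, at rest; collared bush and big nut within 20 mm of their start (((horizontal distance between disc_1 and dish_square_1 below 0.019 m and z of disc_1 in the frame of dish_square_1 between 0 and 0.0065 m and angle between each of disc_1, disc_2's own z axis and vertical below 0.12 rad and horizontal distance between disc_2 and dish_square_2 below 0.019 m and z of disc_2 in the frame of dish_square_2 between 0 and 0.0065 m) or (horizontal distance between disc_1 and dish_square_2 below 0.019 m and z of disc_1 in the frame of dish_square_2 between 0 and 0.0065 m and angle between each of disc_1, disc_2's own z axis and vertical below 0.12 rad and horizontal distance between disc_2 and dish_square_1 below 0.019 m and z of disc_2 in the frame of dish_square_1 between 0 and 0.0065 m)) and horizontal distance between bush and dish_round below 0.019 m and z of bush in the frame of dish_round between 0 and 0.0065 m and angle between each of bush, nut's own z axis and vertical below 0.12 rad and horizontal distance between nut and dish_oblong below 0.023 m and z of nut in the frame of dish_oblong between 0 and 0.0065 m and linear speed of each of disc_1, disc_2, bush, nut, collar_bush, big_nut below 0.01 m/s and angular speed of each of disc_1, disc_2, bush, nut below 0.2 rad/s and distance of each of collar_bush, big_nut from where it was at the start of the episode below 0.02 m); the robot touches nothing.
It fails at once if the collared bush is pushed or carried away (more than 20 mm) (distance of collar_bush from where it was at the start of the episode above 0.02 m).
It fails at once if the big nut is pushed or carried away (more than 20 mm) (distance of big_nut from where it was at the start of the episode above 0.02 m).
It also fails if it takes over 112 s, if anything falls off the work surface, if the arm or the gripper's body presses on something with over 40 N, if the wrist force passes 120 N, or if a joint passes its speed limit or range.

## Working session

There is one attempt and no reset: what is moved stays moved. The work goes in short steps, Python scripts to look and compute and a tool call to move; the robot and the scene stay as the last step left them, time stands still between calls to the robot, and variables do not carry over. Pictures are saved under pics/ and viewed, about 12 in all and at most 16, crops included, and the job is handed in when it is done.

Besides the shell and the picture viewer there is one more tool, called by a JSON object that holds its "api" and its "payload", one argument or row to a line. carry_out: Moves the arm, as the interface text tells. Its arguments: {"type":"object","properties":{"motion":{"type":"array","items":{"type":"number"}},"grip_force":{"type":"number"}},"required":["motion"]}

```bash
mkdir -p pics
cat > h.py <<'E'
import numpy as np, cv2
from rig import arm
def K(p):
    f=240/np.tan(np.radians(p["fovy"])/2); return f,p["cx"],p["cy"],p["k1"]
def ray(p,uv):
    f,cx,cy,k=K(p); d=(np.atleast_2d(uv).astype(float)-[cx,cy])/f; s=d.copy()
    for _ in range(20): s=d/(1+k*(s**2).sum(-1,keepdims=True))
    return np.c_[s,np.ones(len(s))]
def cloud(p,depth):
    v,u=np.mgrid[:480,:640]; r=ray(p,np.c_[u.ravel(),v.ravel()])*depth.reshape(-1,1)
    T=np.array(p["T"]); return (r@T[:3,:3].T+T[:3,3]).reshape(480,640,3)
def atz(p,uv,z):
    T=np.array(p["T"]); d=ray(p,uv)@T[:3,:3].T; o=T[:3,3]; return o+d*((z-o[2])/d[:,2:])
def snap(name,fn):
    p=arm.camera_params(name); im,d=arm.grab_frame(name)
    cv2.imwrite(f'pics/{fn}.png',im[...,::-1]); np.savez(f'pics/{fn}.npz',d=d,T=p["T"],fovy=p["fovy"],cx=p["cx"],cy=p["cy"],k1=p["k1"])
    return p,im,d
def load(fn):
    z=np.load(f'pics/{fn}.npz'); return z,cv2.imread(f'pics/{fn}.png'),z['d']
E
python3 - <<'E'
from h import *
np.set_printoptions(precision=3,suppress=True)
for n in ("scene","side","wrist"):
    p,im,d=snap(n,n+"0"); print(n,np.array(p["T"]),p["fovy"],p["k1"])
s=arm.sense(); print(s["position"],s["ee_rot"],s["gripper_width"],s["time_s"])
E
```

```text
scene [[-0.45  -0.668  0.593 -0.278]
 [-0.893  0.341 -0.293  0.39 ]
 [-0.007 -0.661 -0.75   1.068]
 [ 0.     0.     0.     1.   ]] 43.47870320996053 -0.1759908035873417
side [[ 0.648 -0.432  0.627 -0.585]
 [-0.761 -0.393  0.516 -0.93 ]
 [ 0.024 -0.812 -0.584  1.09 ]
 [ 0.     0.     0.     1.   ]] 42.07451409464929 -0.1668106294704929
wrist [[ 0.431 -0.868 -0.245  0.348]
 [-0.902 -0.416 -0.115 -0.554]
 [-0.002  0.27  -0.963  0.383]
 [ 0.     0.     0.     1.   ]] 61.916502581128704 -0.035139501958961185
[ 0.281 -0.585  0.183] [[-0.001  0.433 -0.901]
 [ 0.001 -0.901 -0.433]
 [-1.    -0.002  0.   ]] 0.0868493686120011 0.15
```

View pics/scene0.png

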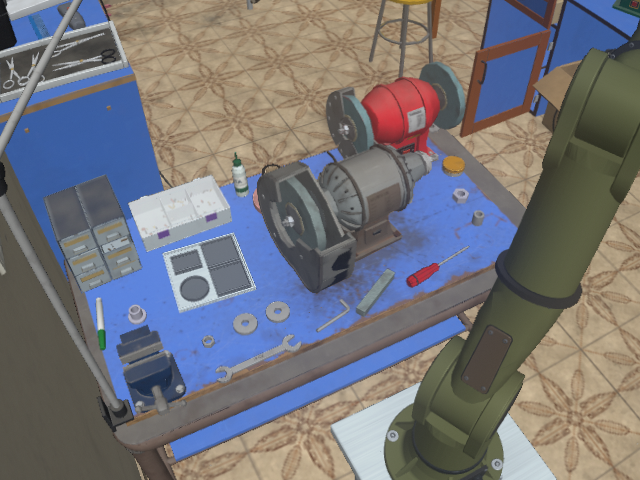

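View pics/side0.png

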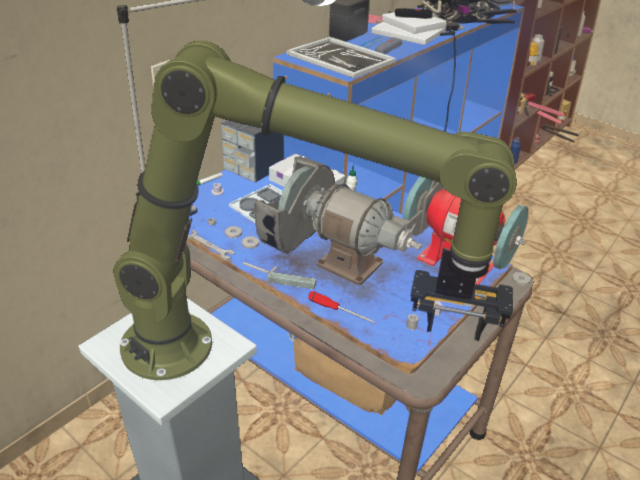

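The scene picture shows discs at (245,324) and (278,312), a nut at (208,341), a collared part at (137,314), a bush at (478,217), a nut at (460,196) and the tray around (208,272). The side picture shows the gripper over the bush. I'll measure these next with enlarged crops.

Run:
```python
from h import *
np.set_printoptions(precision=3,suppress=True)
p,im,d=load('scene0'); 
a=cv2.resize(im[220:370,90:310],None,fx=3.6,fy=3.6,interpolation=cv2.INTER_CUBIC)[:, :800]
cv2.imwrite('pics/cropL.png',a[:540])
C=cloud(p,d)
for n,(u,v) in dict(disc1=(245,324),disc2=(278,312),nut=(208,341),cb=(137,314),bush=(478,217),bn=(460,196)).items():
    print(n,[C[v+b,u+a] for a,b in((0,0),(6,0),(-6,0),(0,-5),(0,5))])
for n,(u,v) in dict(sqfar=(187,262),sq2=(228,246),sq3=(233,278),rnd=(195,288)).items(): print(n,C[v,u])
v,u=np.nonzero((C[...,2]>.1)&(C[...,0]>0.3)&(C[...,0]<1)&(abs(C[...,1])<.5)&(C[...,2]<.3)); P=C[v,u]
print('grinder', P[(P[:,1]<.2)&(P[:,1]>-.35)].min(0),P[(P[:,1]<.2)&(P[:,1]>-.35)].max(0))
for q in [(0.2,0.3),(.3,.5)]:
    m=(P[:,1]>q[0])&(P[:,1]<q[1]); print(q,P[m].min(0) if m.any() else None,P[m].max(0) if m.any() else None)
```

```text
disc1 [array([ 0.435,  0.215, -0.   ]), array([0.425, 0.205, 0.006]), array([0.433, 0.228, 0.011]), array([0.442, 0.211, 0.007]), array([0.417, 0.221, 0.009])]
disc2 [array([0.43 , 0.14 , 0.002]), array([0.419, 0.13 , 0.009]), array([0.433, 0.152, 0.006]), array([0.437, 0.136, 0.009]), array([0.418, 0.145, 0.003])]
nut [array([0.429, 0.301, 0.001]), array([0.418, 0.291, 0.01 ]), array([0.426, 0.314, 0.013]), array([0.432, 0.298, 0.015]), array([0.414, 0.306, 0.006])]
cb [array([0.543, 0.418, 0.027]), array([0.552, 0.407, 0.008]), array([0.55 , 0.43 , 0.026]), array([0.563, 0.415, 0.019]), array([0.542, 0.422, 0.013])]
bush [array([ 0.443, -0.396,  0.033]), array([ 0.46 , -0.436, -0.002]), array([ 0.463, -0.397,  0.013]), array([ 0.459, -0.409,  0.029]), array([ 0.442, -0.399,  0.014])]
bn [array([ 0.533, -0.41 ,  0.019]), array([ 0.527, -0.425,  0.017]), array([ 0.543, -0.399,  0.015]), array([ 0.549, -0.422,  0.017]), array([ 0.526, -0.407,  0.008])]
sqfar [0.648 0.272 0.009]
sq2 [0.653 0.169 0.006]
sq3 [0.559 0.193 0.004]
rnd [0.574 0.279 0.001]
grinder [ 0.374 -0.35   0.1  ] [0.861 0.088 0.264]
(0.2, 0.3) [0.993 0.238 0.103] [1.  0.3 0.3]
(0.3, 0.5) [0.332 0.3   0.1  ] [1.  0.5 0.3]
```

View pics/cropL.png

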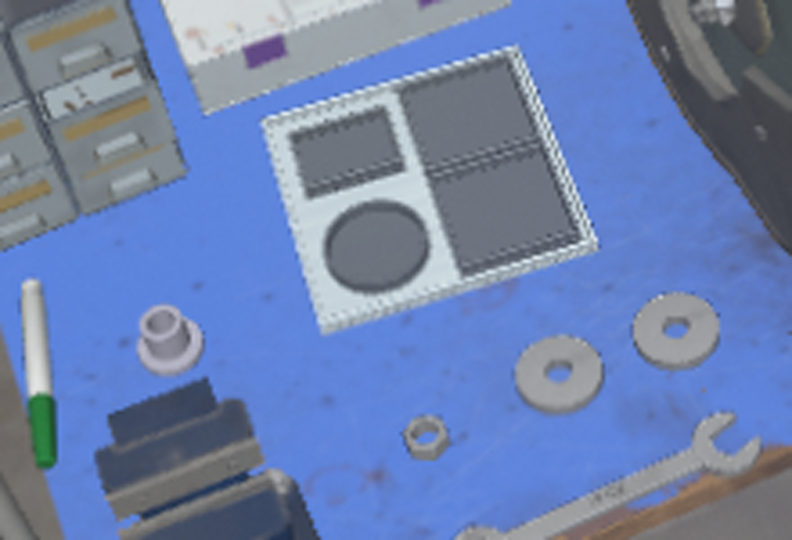

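View pics/wrist0.png

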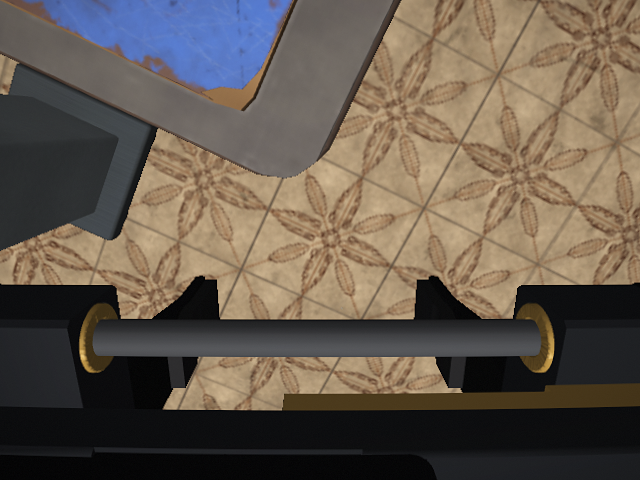

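Run:
```python
from h import *
np.set_printoptions(precision=3,suppress=True)
p,im,d=load('scene0')
g=lambda u,v:(90+u/3.6,220+v/3.6)
for n,uv,z in [('discA',g(558,372),.008),('discB',g(676,328),.008),('nut',g(428,434),.012),('collar',g(162,319),.03),('round',g(376,245),.015),('tray BL',g(322,330),.011),('tray BR',g(597,243),.011),('tray TR',g(518,47),.011),('tray TL',g(263,120),.011),('bush',(479,214),.03),('bignut',(460.5,193.5),.018)]:
    print(n,atz(p,uv,z)[0])
H=np.zeros((34,34))
for n in('scene0','side0'):
    p,im,d=load(n);C=cloud(p,d)[d>0]
    m=(C[:,0]>.2)&(C[:,0]<1.05)&(abs(C[:,1])<.68)&(C[:,2]>.015)&(C[:,2]<.6)
    i=((C[m,0]-.2)/.05).astype(int);j=((C[m,1]+.68)/.04).astype(int)
    np.maximum.at(H,(i,j),C[m,2])
print('cols y:',-.66,'step .04; rows x .225 step .05');
for i in range(17): print('%.2f'%(.225+.05*i),' '.join('%3d'%(h*1000) for h in H[i]))
```

```text
discA [0.431 0.216 0.008]
discB [0.428 0.141 0.008]
nut [0.422 0.3   0.012]
collar [0.557 0.418 0.03 ]
round [0.563 0.282 0.015]
tray BL [0.52  0.332 0.011]
tray BR [0.506 0.159 0.011]
tray TR [0.681 0.142 0.011]
tray TL [0.697 0.315 0.011]
bush [ 0.451 -0.406  0.03 ]
bignut [ 0.54  -0.417  0.018]
cols y: -0.66 step .04; rows x .225 step .05
0.23   0 599 599 599 591   0   0   0   0   0   0   0   0   0   0   0   0   0   0   0   0   0   0   0   0   0   0   0   0   0   0 599 599   0
0.28 599 599 537 531 336   0   0   0   0   0   0   0   0   0   0   0   0   0   0   0   0   0   0   0   0   0  45  74  88  83   0 599 599   0
0.33 338 599 333 599   0   0   0   0   0   0   0   0  30  27   0  27  27   0   0   0   0   0   0   0   0   0 111 112 112 599 576 599 599   0
0.38 334   0   0   0   0   0   0   0  19  22  21  28  32  32  27  27 206 208 207   0   0   0   0   0   0   0 112 113 111 588  62 598 599   0
0.43   0   0   0   0   0   0  33  32   0   0   0   0   0  24  26   0 202 204 199   0  15   0  15   0  15   0 113 114 113   0   0 594 593   0
0.47   0   0   0   0   0   0  34  32   0   0   0 21
[... 940 characters left out ...]
   0   0   0   0 233 221   0 218 210 214 192 236 235   0   0  24  26  19 129 105  56  58  57 599 599  56 185 185 184 185 184 549 544   0
0.88   0   0   0   0 181 166   0   0   0   0   0 149 174   0   0  21  23   0   0   0  56  57  55 599 590 584   0   0   0   0   0 538 537   0
0.93   0   0   0   0   0   0   0   0   0   0   0   0   0   0   0   0   0   0   0   0   0   0   0 593 570   0   0   0   0   0   0 530 524   0
0.97   0   0   0   0   0   0   0   0   0   0   0   0   0   0   0   0   0   0   0   0   0   0 300 311 311 311 310 311 310 310 311 519 517   0
1.03   0   0   0   0   0   0   0   0   0   0   0   0   0   0   0   0   0   0   0   0   0   0 323 330 328 329 327 328 326 329 328 507 506   0
```

{"api": "carry_out", "payload": {
  "motion": [0.028, 0.03, 0, 0, 0, -4.3, 1, 0.028, 0.03, 0, 0, 0, -4.3, 1, 0.028, 0.03, 0, 0, 0, -4.3, 1, 0.028, 0.03, 0, 0, 0, -4.3, 1, 0.028, 0.03, -0.01, 0, 0, -4.3, 1, 0.03, 0.03, -0.02, 0, 0, -4.2, 1, 0, 0, 0, 0, 0, 0, 1, 0, 0, 0, 0, 0, 0, 1]
}}

```text
time_s: 1.15
position: [0.4509, -0.4065, 0.1539]
ee_rot: [[-0.001, -0.0, -1.0], [-0.0, -1.0, 0.0], [-1.0, 0.0, 0.001]]
wrist_force: [-0.7, -1.8, 0.5]
gripper_width: 0.0871
```

Run:
```python
from h import *
np.set_printoptions(precision=3,suppress=True)
p,im,d=snap('wrist','w1'); s=arm.sense(); print(s['position'],s['ee_rot'])
C=cloud(p,d); v,u=np.mgrid[:480,:640]
m=(C[...,2]>.02)&(C[...,2]<.04)&(d>0)&(abs(C[...,0]-.451)<.04)&(abs(C[...,1]+.406)<.04)&(v<280)
P=C[m]; print(m.sum(), P.min(0),P.max(0),np.median(P,0))
```

```text
[ 0.45  -0.407  0.154] [[-0.001 -0.002 -1.   ]
 [-0.001 -1.     0.002]
 [-1.     0.001  0.001]]
621 [ 0.439 -0.419  0.02 ] [ 0.466 -0.393  0.031] [ 0.453 -0.406  0.029]
```

View pics/w1.png

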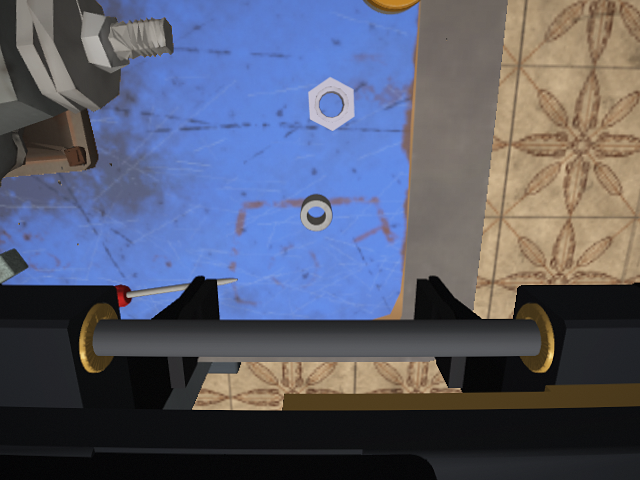

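The wrist view shows the plain bush, without a collar, at (316,214). The big nut is at (331,104) and the screwdriver tip at (235,281). The bush centre is (0.453,-0.406), so I'll grasp it high up.

{"api": "carry_out", "payload": {
  "motion": [0.002, 0, -0.03, 0, 0, 0, 0.6, 0, 0, -0.04, 0, 0, 0, 0.6, 0, 0, -0.04, 0, 0, 0, 0.6, 0, 0, -0.027, 0, 0, 0, 0.6, 0, 0, 0, 0, 0, 0, 0.6, 0, 0, 0, 0, 0, 0, 0, 0, 0, 0, 0, 0, 0, 0, 0, 0, 0, 0, 0, 0, 0],
  "grip_force": 30
}}

```text
time_s: 2.2
position: [0.4541, -0.4066, 0.0184]
ee_rot: [[0.002, -0.001, -1.0], [-0.002, -1.0, 0.001], [-1.0, 0.002, -0.002]]
wrist_force: [0.7, -0.7, -0.4]
gripper_width: 0.03
```

{"api": "carry_out", "payload": {
  "motion": [0, 0, 0, 0, 0, 0, 0, 0, 0, 0, 0, 0, 0, 0, 0, 0, 0.04, 0, 0, 0, 0, 0, 0, 0.055, 0, 0, 0, 0, 0, 0, 0.055, 0, 0, 0, 0, 0, 0, 0.055, 0, 0, 0, 0, 0, 0, 0.055, 0, 0, 0, 0, 0, 0, 0.055, 0, 0, 0, 0]
}}

```text
time_s: 3.2
position: [0.4532, -0.4057, 0.3341]
ee_rot: [[0.0, -0.001, -1.0], [-0.0, -1.0, 0.001], [-1.0, 0.0, -0.0]]
wrist_force: [0.8, -0.6, 0.2]
gripper_width: 0.0006
```

The width is 0.6 mm, so the bush was not held. I'll look.

Run:
```python
from h import *
np.set_printoptions(precision=3,suppress=True)
p,im,d=snap('wrist','w2'); s=arm.sense(); print(s['position'],s['gripper_width'])
C=cloud(p,d); v,u=np.mgrid[:480,:640]
m=(C[...,2]>.02)&(C[...,2]<.04)&(d>0)&(abs(C[...,0]-.451)<.045)&(abs(C[...,1]+.406)<.06)&(v<280)
P=C[m]; print(m.sum(), P.min(0) if m.any() else 0,P.max(0) if m.any() else 0)
```

```text
[ 0.455 -0.407  0.343] 0.0005337423595649547
260 [ 0.439 -0.419  0.02 ] [ 0.466 -0.393  0.031]
```

View pics/w2.png

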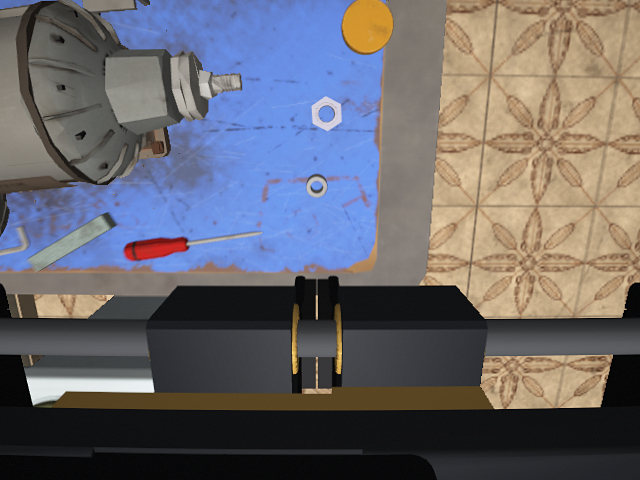

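The bush still stands at the same spot, (316,186), so the tips slipped off or had not closed. I'll retry deeper and watch the width.

{"api": "carry_out", "payload": {
  "motion": [0, 0, -0.055, 0, 0, 0, 0.6, 0, 0, -0.055, 0, 0, 0, 0.6, 0, 0, -0.055, 0, 0, 0, 0.6, -0.001, 0.001, -0.055, 0, 0, 0, 0.6, 0, 0, -0.03, 0, 0, 0, 0.6, 0, 0, -0.03, 0, 0, 0, 0.6, 0, 0, 0, 0, 0, 0, 0.6, 0, 0, 0, 0, 0, 0, 0.6],
  "grip_force": 40
}}

```text
time_s: 4.25
position: [0.4531, -0.4054, 0.0533]
ee_rot: [[0.001, -0.001, -1.0], [-0.001, -1.0, 0.001], [-1.0, 0.001, -0.001]]
wrist_force: [0.4, 0.4, 0.9]
gripper_width: 0.0521
```

{"api": "carry_out", "payload": {
  "motion": [0, 0, -0.03, 0, 0, 0, 0.6, 0, 0, -0.023, 0, 0, 0, 0.6, 0, 0, 0, 0, 0, 0, 0, 0, 0, 0, 0, 0, 0, 0, 0, 0, 0, 0, 0, 0, 0, 0, 0, 0, 0, 0, 0, 0, 0, 0, 0, 0, 0, 0, 0, 0, 0, 0, 0, 0, 0, 0]
}}

```text
time_s: 5.25
position: [0.4524, -0.405, -0.0008]
ee_rot: [[0.0, -0.001, -1.0], [-0.0, -1.0, 0.001], [-1.0, 0.0, -0.0]]
wrist_force: [-0.2, 0.3, 0.6]
gripper_width: 0.0032
```

Run:
```python
from h import *
np.set_printoptions(precision=4,suppress=True)
s=arm.sense(); print(s['position'],s['gripper_width'],s['wrist_force'])
p,im,d=snap('side','s3'); p2,im2,d2=snap('wrist','w3')
f=lambda i,x0,y0,w,h,k:cv2.resize(i[y0:y0+h,x0:x0+w,::-1],None,fx=k,fy=k,interpolation=cv2.INTER_CUBIC)
a=f(im,350,260,130,110,3.6); b=f(im2,200,100,260,300,396/300)
cv2.imwrite('pics/c3.png',np.hstack([a[:396],b[:396]])[:, :800])
```

```text
[ 0.4524 -0.405  -0.0008] 0.0031708589649040754 [-0.1761  0.2648  0.5642]
```

View pics/c3.png

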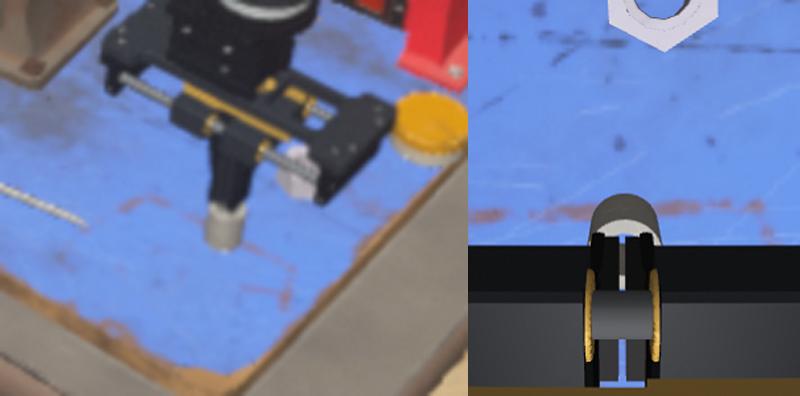

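Run:
```python
from h import *
np.set_printoptions(precision=3,suppress=True)
for n in('w2','w3','w1'):
    p,im,d=load(n);C=cloud(p,d)
    for uv in [(297,282),(300,285),(304,290),(310,285),(328,285),(335,285),(332,290),(430,285),(205,285),(212,300)]:print(n,uv,C[uv[1],uv[0]],d[uv[1],uv[0]])
p,im,d=load('s3');C=cloud(p,d)
for v in range(295,332,3): print(v,[tuple(np.round(C[v,u],3)) for u in (408,412,416)])
```

```text
w2 (297, 282) [ 0.465 -0.398  0.38 ] 0.16534409
w2 (300, 285) [ 0.465 -0.399  0.383] 0.16210607
w2 (304, 290) [ 0.464 -0.401  0.386] 0.15976162
w2 (310, 285) [ 0.463 -0.403  0.379] 0.16619185
w2 (328, 285) [ 0.463 -0.411  0.379] 0.16646163
w2 (335, 285) [ 0.465 -0.414  0.383] 0.16226913
w2 (332, 290) [ 0.465 -0.412  0.388] 0.1577874
w2 (430, 285) [ 0.492 -0.433  0.447] 0.093158856
w2 (205, 285) [ 0.491 -0.38   0.446] 0.09488107
w2 (212, 300) [ 0.491 -0.384  0.455] 0.08587272
w3 (297, 282) [ 0.464 -0.397  0.045] 0.16478784
w3 (300, 285) [ 0.464 -0.399  0.048] 0.16244568
w3 (304, 290) [ 0.462 -0.4    0.049] 0.16186227
w3 (310, 285) [ 0.527 -0.405  0.199] 0.0
w3 (328, 285) [ 0.462 -0.41   0.044] 0.16657354
w3 (335, 285) [ 0.464 -0.413  0.049] 0.16138668
w3 (332, 290) [ 0.463 -0.411  0.051] 0.15912536
w3 (430, 285) [ 0.491 -0.432  0.112] 0.09331673
w3 (205, 285) [ 0.49  -0.379  0.111] 0.09435673
w3 (212, 300) [ 0.491 -0.383  0.12 ] 0.08563428
w1 (297, 282) [ 0.381 -0.388 -0.001] 0.38024348
w1 (300, 285) [ 0.378 -0.391 -0.001] 0.38119543
w1 (304, 290) [ 0.372 -0.395 -0.003] 0.38443
w1 (31
[... 2018 characters left out ...]
64(-0.404), np.float64(0.02)), (np.float64(0.441), np.float64(-0.413), np.float64(0.024)), (np.float64(0.445), np.float64(-0.422), np.float64(0.027))]
325 [(np.float64(0.436), np.float64(-0.406), np.float64(0.013)), (np.float64(0.44), np.float64(-0.415), np.float64(0.016)), (np.float64(0.451), np.float64(-0.42), np.float64(0.012))]
328 [(np.float64(0.435), np.float64(-0.408), np.float64(0.005)), (np.float64(0.446), np.float64(-0.413), np.float64(0.0)), (np.float64(0.451), np.float64(-0.422), np.float64(0.002))]
331 [(np.float64(0.428), np.float64(-0.412), np.float64(0.002)), (np.float64(0.437), np.float64(-0.419), np.float64(0.0)), (np.float64(0.448), np.float64(-0.425), np.float64(-0.004))]
```

Run:
```python
from h import *
np.set_printoptions(precision=3,suppress=True)
for n,tz in(('w0',.1834),('w1',.154),('w2',.343),('w3',-.0008)):
    n='wrist0' if n=='w0' else n
    p,im,d=load(n);C=cloud(p,d)
    m=(d>.1)&(d<.2); m[:260]=0; m[330:]=0
    v,u=np.nonzero(m)
    for a,b in((180,240),(290,318),(318,350),(400,460)):
        k=(u>=a)&(u<b)
        if k.sum()>20:
            z=np.sort(C[v[k],u[k],2])-tz; i=np.argsort(v[k])[:5]; print(n,(a,b),'low',np.percentile(z,[0,2,10]),'top px',C[v[k][i],u[k][i],2].mean()-tz, v[k].min())
p,im,d=load('w3'); C=cloud(p,d)
s=(d>0)&(abs(C[...,0]-.453)<.03)&(abs(C[...,1]+.405)<.025)&(C[...,2]<.06); s[300:]=0
h=np.histogram(C[s][:,2],bins=np.arange(-.006,.062,.004)); print(list(zip(np.round(h[1],3),h[0])))
```

```text
wrist0 (180, 240) low [0.036 0.038 0.041] top px 0.03738674336437228 275
wrist0 (400, 460) low [0.036 0.038 0.041] top px 0.03696730122754252 275
w1 (180, 240) low [0.037 0.038 0.041] top px 0.03769725107341379 275
w1 (400, 460) low [0.036 0.038 0.041] top px 0.03732814149820013 275
w2 (290, 318) low [0.028 0.03  0.034] top px 0.02932206537868004 276
w2 (318, 350) low [0.028 0.03  0.034] top px 0.02868570676251808 276
w3 (290, 318) low [0.011 0.016 0.023] top px 0.013327698900171358 260
w3 (318, 350) low [0.01  0.016 0.024] top px 0.021711873319550344 260
[(np.float64(-0.006), np.int64(980)), (np.float64(-0.002), np.int64(4144)), (np.float64(0.002), np.int64(126)), (np.float64(0.006), np.int64(122)), (np.float64(0.01), np.int64(138)), (np.float64(0.014), np.int64(145)), (np.float64(0.018), np.int64(140)), (np.float64(0.022), np.int64(149)), (np.float64(0.026), np.int64(521)), (np.float64(0.03), np.int64(41)), (np.float64(0.034), np.int64(43)), (np.float64(0.038), np.int64(118)), (np.float64(0.042), np.int64(160)), (np.float64(0.046), np.int64(175)), (np.float64(0.05), np.int64(178)), (np.float64(0.054), np.int64(183))]
```

Run:
```python
from h import *
np.set_printoptions(precision=3,suppress=True)
p,im,d=load('s3');C=cloud(p,d)
m=(d>0)&(C[...,2]>.035)&(C[...,2]<.3)&(abs(C[...,0]-.452)<.06)&(abs(C[...,1]+.405)<.11)
P=C[m]
for lo in np.arange(-.105,.1,.015):
    k=(P[:,1]+.405>=lo)&(P[:,1]+.405<lo+.015); 
    if k.sum(): print('dy %.3f'%lo,k.sum(),'zmin,2%%,10%%: %s'%np.percentile(P[k,2],[0,2,10]), 'x',P[k,0].min()-.452,P[k,0].max()-.452)
q=load('scene0')
C=cloud(q[0],q[2]);m=(C[...,2]>.03)&(C[...,2]<.09)&(C[...,0]>.6)&(C[...,0]<.85)&(C[...,1]>.12)&(C[...,1]<.34)
P=C[m]
for y in np.arange(.12,.34,.04):
    k=abs(P[:,1]-y-.02)<.02; print('box front y%.2f'%y, np.percentile(P[k,0],[0,2,10]))
```

```text
dy -0.105 126 zmin,2%,10%: [0.12  0.131 0.134] x -0.03925863022707471 0.03561538530115965
dy -0.090 235 zmin,2%,10%: [0.11  0.11  0.114] x -0.04207260347263192 0.03892569911407234
dy -0.075 115 zmin,2%,10%: [0.116 0.121 0.123] x -0.03919127375573889 0.033122006445136576
dy -0.060 98 zmin,2%,10%: [0.118 0.12  0.122] x -0.03655578823830047 0.027256641069124454
dy -0.045 470 zmin,2%,10%: [0.109 0.115 0.123] x -0.04413989964585335 0.03275498789896819
dy -0.030 587 zmin,2%,10%: [0.069 0.116 0.131] x -0.04414555327301212 0.027841828276579828
dy -0.015 513 zmin,2%,10%: [0.037 0.044 0.06 ] x -0.0420267763783338 0.01832314398169871
dy 0.000 427 zmin,2%,10%: [0.036 0.046 0.078] x -0.042550492794247 0.0017207207581034223
dy 0.015 305 zmin,2%,10%: [0.084 0.115 0.128] x -0.041305938459172575 -0.006668440264041509
dy 0.030 194 zmin,2%,10%: [0.112 0.119 0.129] x -0.04065373084799956 0.008094387806633796
dy 0.045 89 zmin,2%,10%: [0.115 0.118 0.124] x -0.03689793471175612 0.006410447041054701
dy 0.060 112 zmin,2%,10%: [0.12  0.121 0.125] x -0.04346897004475564 0.01621661547266734
dy 0.075 188 zmin,2%,10%: [0.106 0.109 0.117] x -0.04123782943451987 0.032988599060433776
dy 0.090 20 zmin,2%,10%: [0.129 0.133 0.142] x -0.037348702168218784 0.02868390288522954
box front y0.12 [0.725 0.727 0.731]
box front y0.16 [0.721 0.725 0.729]
box front y0.20 [0.724 0.728 0.731]
box front y0.24 [0.725 0.728 0.731]
box front y0.28 [0.722 0.725 0.728]
box front y0.32 [0.724 0.727 0.73 ]
```

{"api": "carry_out", "payload": {
  "motion": [0, 0, 0.03, 0, 0, 0, 0, 0, 0, 0, 0, 0, 0, 0.6, 0, 0, 0, 0, 0, 0, 0.6, 0, 0, 0, 0, 0, 0, 0.6, 0, 0, 0, 0, 0, 0, 0.6, 0, 0, 0, 0, 0, 0, 0.6, 0, 0, 0, 0, 0, 0, 0.6, 0, 0, 0, 0, 0, 0, 0.6]
}}

```text
time_s: 6.35
position: [0.4524, -0.4049, 0.0291]
ee_rot: [[-0.0, -0.001, -1.0], [-0.0, -1.0, 0.001], [-1.0, 0.0, 0.0]]
wrist_force: [-0.6, 0.2, 0.3]
gripper_width: 0.0513
```

The fingertips sit about 37 mm above the reported TCP. The wrist views, the side view and the empty closing all agree on this, and the body height matches too. From here on, real tip z = reported z + 0.037. For the bush I want the tip at 0.014, so the reported z should be −0.023.

{"api": "carry_out", "payload": {
  "motion": [0, 0, -0.02, 0, 0, 0, 0.6, 0, 0, -0.02, 0, 0, 0, 0.6, 0, 0, -0.012, 0, 0, 0, 0.6, 0, 0, 0, 0, 0, 0, 0.6, 0, 0, 0, 0, 0, 0, 0, 0, 0, 0, 0, 0, 0, 0, 0, 0, 0, 0, 0, 0, 0, 0, 0, 0, 0, 0, 0, 0],
  "grip_force": 30
}}

```text
time_s: 7.35
position: [0.4528, -0.4053, -0.0223]
ee_rot: [[0.001, -0.001, -1.0], [-0.001, -1.0, 0.001], [-1.0, 0.001, -0.001]]
wrist_force: [-0.6, 0.4, 1.2]
gripper_width: 0.0253
```

{"api": "carry_out", "payload": {
  "motion": [0, 0, 0, 0, 0, 0, 0, 0, 0, 0, 0, 0, 0, 0, 0, 0, 0.02, 0, 0, 0, 0, 0, 0, 0.05, 0, 0, 0, 0, 0, 0, 0.05, 0, 0, 0, 0, 0, 0, 0.05, 0, 0, 0, 0, 0, 0, 0.05, 0, 0, 0, 0, 0, 0, 0, 0, 0, 0, 0]
}}

```text
time_s: 8.35
position: [0.4549, -0.4066, 0.2036]
ee_rot: [[0.008, -0.001, -1.0], [-0.007, -1.0, 0.001], [-1.0, 0.007, -0.008]]
wrist_force: [-0.7, 0.3, -0.7]
gripper_width: 0.0256
```

{"api": "carry_out", "payload": {
  "motion": [0, 0, 0.06, 0, 0, 0, 0, 0, 0, 0.06, 0, 0, 0, 0, 0.009, 0.05, 0, 0, 0, 7.5, 0, 0.009, 0.057, 0, 0, 0, 7.5, 0, 0.009, 0.057, 0, 0, 0, 7.5, 0, 0.009, 0.057, 0, 0, 0, 7.5, 0, 0.009, 0.057, 0, 0, 0, 7.5, 0, 0.009, 0.057, 0, 0, 0, 7.5, 0]
}}

```text
time_s: 9.35
position: [0.5058, -0.0679, 0.3167]
ee_rot: [[-0.001, 0.71, -0.705], [-0.0, -0.705, -0.71], [-1.0, -0.0, 0.001]]
wrist_force: [1.1, 0.4, -0.8]
gripper_width: 0.0257
```

{"api": "carry_out", "payload": {
  "motion": [0.009, 0.057, 0, 0, 0, 7.5, 0, 0.009, 0.057, 0, 0, 0, 7.5, 0, 0.009, 0.057, 0, 0, 0, 7.5, 0, 0.009, 0.057, 0, 0, 0, 7.5, 0, 0.009, 0.057, 0, 0, 0, 7.5, 0, 0.01, 0.057, 0, 0, 0, 7.5, 0, 0, 0, 0, 0, 0, 0, 0, 0, 0, 0, 0, 0, 0, 0]
}}

```text
time_s: 10.35
position: [0.561, 0.2715, 0.3163]
ee_rot: [[-0.001, 1.0, -0.001], [-0.001, -0.001, -1.0], [-1.0, -0.001, 0.001]]
wrist_force: [0.6, -0.5, -0.7]
gripper_width: 0.0253
```

Run:
```python
from h import *
np.set_printoptions(precision=3,suppress=True)
s=arm.sense(); print(s['position'],s['ee_rot'][:2],s['gripper_width'])
p,im,d=snap('wrist','w4')
```

```text
[0.561 0.272 0.316] [[-0.001  1.    -0.001]
 [-0.001 -0.001 -1.   ]] 0.02527655707988233
```

View pics/w4.png

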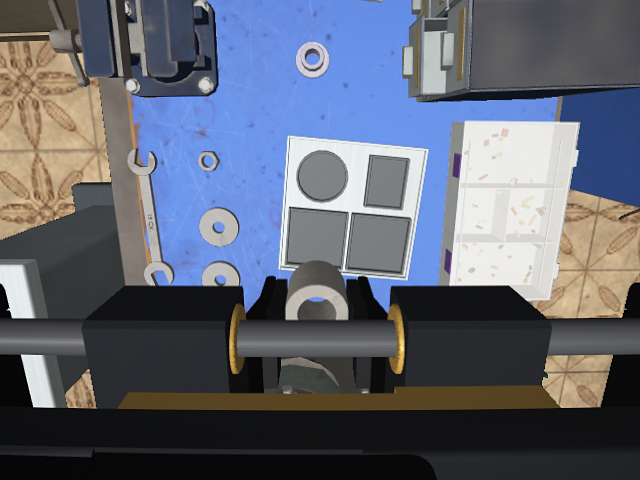

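The bush is held upright. In this view the round dish is at (322,176), the oblong at (386,181), the squares at (317,238) and (379,244), the nut at (208,160), and the discs at (218,227) and (220,276).

Run:
```python
from h import *
np.set_printoptions(precision=4,suppress=True)
p,im,d=load('w4')
g=cv2.cvtColor(im,cv2.COLOR_BGR2GRAY); hsv=cv2.cvtColor(im,cv2.COLOR_BGR2HSV)
def blob(mask,c,name,z,r=45):
    m=np.zeros_like(mask); m[c[1]-r:c[1]+r,c[0]-r:c[0]+r]=mask[c[1]-r:c[1]+r,c[0]-r:c[0]+r]
    n,l,st,ce=cv2.connectedComponentsWithStats(m.astype(np.uint8)*255)
    k=min(range(1,n),key=lambda i:np.hypot(*(ce[i]-c))-st[i,4]*.01)
    cn=max(cv2.findContours((l==k).astype(np.uint8),0,1)[0],key=cv2.contourArea)[:,0]
    W=atz(p,cn,z)[:,:2].astype(np.float32)
    (rc,rs,ra)=cv2.minAreaRect(W); print(name,'minrect c',np.array(rc),'size',np.array(rs),'ang %.1f'%ra,'circ',cv2.minEnclosingCircle(W)); return W
notblue=(hsv[...,1]<70)
blob(notblue,(208,160),'nut',.012,22); blob(notblue,(218,227),'discA',.008,28)
dark=(g<145)&notblue
for n,c,r in (('round',(322,176),32),('obl',(386,181),32),('sqN',(317,238),38),('sqF',(379,244),38)): blob(g<135,c,n,.008,r)
blob((hsv[...,1]<70)&(g>0),(355,205),'tray',.011,90)
```

```text
nut minrect c [0.4258 0.3026] size [0.0253 0.0248] ang 24.9 circ ((0.42602401971817017, 0.30276572704315186), 0.013858059421181679)
discA minrect c [0.4323 0.216 ] size [0.0519 0.0514] ang 86.8 circ ((0.4324853718280792, 0.21667581796646118), 0.026711545884609222)
round minrect c [0.5676 0.2819] size [0.0632 0.0622] ang 89.9 circ ((0.5676519274711609, 0.2821311354637146), 0.03255603834986687)
obl minrect c [0.6492 0.2744] size [0.0659 0.0507] ang 84.5 circ ((0.6495712995529175, 0.27457424998283386), 0.04022187367081642)
sqN minrect c [0.5597 0.193 ] size [0.0943 0.077 ] ang 84.8 circ ((0.5598560571670532, 0.19559335708618164), 0.05825486406683922)
sqF minrect c [0.6416 0.1928] size [0.0794 0.0786] ang 84.6 circ ((0.6413500308990479, 0.19278250634670258), 0.05504372715950012)
tray minrect c [0.5949 0.2196] size [0.2137 0.1912] ang 84.6 circ ((0.5949594974517822, 0.21913926303386688), 0.14270418882369995)
```

{"api": "carry_out", "payload": {
  "motion": [0.006, 0.0105, -0.05, 0, 0, 0, 0, 0, 0, -0.06, 0, 0, 0, 0, 0, 0, -0.06, 0, 0, 0, 0, 0, 0, -0.06, 0, 0, 0, 0, 0, 0, -0.05, 0, 0, 0, 0, 0, 0, -0.02, 0, 0, 0, 0, 0, 0, 0, 0, 0, 0, 0, 0, 0, 0, 0, 0, 0, 0]
}}

```text
time_s: 11.4
position: [0.5693, 0.2832, 0.0197]
ee_rot: [[0.004, 1.0, -0.002], [0.002, -0.002, -1.0], [-1.0, 0.004, -0.002]]
wrist_force: [0.5, 0.2, -0.4]
gripper_width: 0.0256
```

{"api": "carry_out", "payload": {
  "motion": [-0.001, -0.001, -0.016, 0, 0, 0, 0, 0, 0, -0.01, 0, 0, 0, 0, 0, 0, -0.005, 0, 0, 0, 0, 0, 0, 0, 0, 0, 0, 0, 0, 0, 0, 0, 0, 0, 0, 0, 0, 0, 0, 0, 0, 0.48, 0, 0, 0, 0, 0, 0, 0.48, 0, 0, 0, 0, 0, 0, 0.48]
}}

```text
time_s: 12.4
position: [0.5666, 0.2816, -0.0137]
ee_rot: [[0.0, 1.0, -0.001], [0.0, -0.001, -1.0], [-1.0, 0.0, -0.0]]
wrist_force: [-0.9, 0.6, 0.3]
gripper_width: 0.0405
```

{"api": "carry_out", "payload": {
  "motion": [0, 0, 0, 0, 0, 0, 0.48, 0, 0, 0, 0, 0, 0, 0.48, 0, 0, 0.02, 0, 0, 0, 0.48, 0, 0, 0.05, 0, 0, 0, 0.48, 0, 0, 0.05, 0, 0, 0, 0.6, -0.045, 0, 0.02, 0, 0, 0, 0.6, -0.05, 0, 0, 0, 0, 0, 0.6, -0.047, -0.01, 0, 0, 0, 0, 0.6]
}}

```text
time_s: 13.4
position: [0.4229, 0.2731, 0.1277]
ee_rot: [[0.002, 1.0, 0.002], [0.001, 0.002, -1.0], [-1.0, 0.002, -0.001]]
wrist_force: [-0.6, -0.0, 0.8]
gripper_width: 0.0519
```

Run:
```python
from h import *
np.set_printoptions(precision=4,suppress=True)
s=arm.sense(); print(s['position'],s['gripper_width'])
p,im,d=snap('wrist','w5'); cv2.imwrite('pics/w5c.png',im[:320,:,::-1])
```

```text
[0.4229 0.2731 0.1277] 0.051904963110572036
```

View pics/w5c.png

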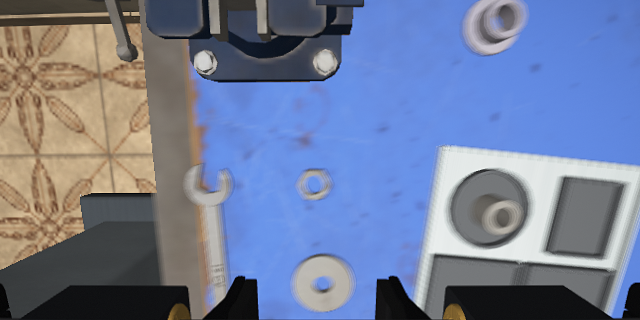

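The bush stands in the round dish at about (500,215). The nut is at (314,184), but the picture is motion-blurred. I'll take it again numerically now that the arm is at rest.

Run:
```python
from h import *
np.set_printoptions(precision=4,suppress=True)
for i in range(3): p,im,d=snap('wrist','w6')
s=arm.sense(); print(s['position'])
hsv=cv2.cvtColor(im[...,::-1].copy(),cv2.COLOR_BGR2HSV); m=(hsv[...,1]<70)
def comp(c,r,z):
    q=np.zeros((480,640),np.uint8); q[c[1]-r:c[1]+r,c[0]-r:c[0]+r]=m[c[1]-r:c[1]+r,c[0]-r:c[0]+r]
    n,l,st,ce=cv2.connectedComponentsWithStats(q); k=1+np.argmax(st[1:,4])
    cn=max(cv2.findContours((l==k).astype(np.uint8),0,1)[0],key=cv2.contourArea)[:,0]
    return atz(p,cn,z)[:,:2]
W=comp((314,184),34,.012)
w=[(round(float(np.ptp(W@[np.cos(a),np.sin(a)]))*1e3,1)) for a in np.radians(range(0,180,5))]
print('nut',cv2.minEnclosingCircle(W.astype(np.float32)),list(zip(range(0,180,5),w)))
C=cloud(p,d); k=(C[...,2]>.03)&(C[...,2]<.042)&(abs(C[...,0]-.567)<.035)&(abs(C[...,1]-.282)<.035)&(d>0)
print('bush top',k.sum(),C[k].min(0),C[k].max(0),C[k].mean(0))
```

```text
[0.4249 0.2717 0.1276]
nut ((0.4245544672012329, 0.3025810122489929), 0.013336678966879845) [(0, 26.0), (5, 25.9), (10, 25.6), (15, 25.1), (20, 24.4), (25, 23.6), (30, 23.5), (35, 24.2), (40, 25.0), (45, 25.6), (50, 26.1), (55, 26.4), (60, 26.5), (65, 26.4), (70, 26.0), (75, 25.5), (80, 24.8), (85, 23.9), (90, 22.9), (95, 23.9), (100, 24.7), (105, 25.3), (110, 25.8), (115, 26.0), (120, 26.1), (125, 26.0), (130, 25.6), (135, 25.1), (140, 24.6), (145, 24.0), (150, 23.7), (155, 24.2), (160, 24.8), (165, 25.3), (170, 25.7), (175, 26.0)]
bush top 783 [0.5531 0.2672 0.03  ] [0.5798 0.2945 0.0374] [0.5659 0.2813 0.0346]
```

Run:
```python
from h import *
for n in('w4','scene0','w6'):
    p,im,d=load(n); C=cloud(p,d); k=(d>0)&(C[...,2]>.05)&(C[...,2]<.125)&(C[...,0]>.3)&(C[...,0]<.5)&(C[...,1]>.31)&(C[...,1]<.5); k[270:]&=(n=='scene0')
    P=C[k]
    for x in np.arange(.3,.5,.02):
        q=P[abs(P[:,0]-x-.01)<.01]
        if len(q)>5: print(n,'%.2f'%x,len(q),'ymin %.3f z %.3f'%(np.percentile(q[:,1],2),q[:,2].max()))
```

```text
w4 0.30 338 ymin 0.423 z 0.071
w4 0.32 243 ymin 0.396 z 0.109
w4 0.34 1591 ymin 0.393 z 0.110
w4 0.36 2332 ymin 0.393 z 0.109
w4 0.38 547 ymin 0.393 z 0.109
w4 0.40 1591 ymin 0.393 z 0.110
w4 0.42 1715 ymin 0.395 z 0.110
w4 0.44 742 ymin 0.405 z 0.110
scene0 0.30 87 ymin 0.423 z 0.073
scene0 0.32 658 ymin 0.396 z 0.112
scene0 0.34 432 ymin 0.392 z 0.112
scene0 0.36 315 ymin 0.393 z 0.113
scene0 0.38 468 ymin 0.393 z 0.113
scene0 0.40 386 ymin 0.393 z 0.114
scene0 0.42 310 ymin 0.398 z 0.114
scene0 0.44 88 ymin 0.406 z 0.112
w6 0.32 160 ymin 0.393 z 0.109
w6 0.34 1375 ymin 0.391 z 0.109
w6 0.36 1388 ymin 0.392 z 0.110
w6 0.38 527 ymin 0.392 z 0.109
w6 0.40 1323 ymin 0.391 z 0.110
w6 0.42 1084 ymin 0.392 z 0.110
w6 0.44 236 ymin 0.404 z 0.109
```

{"api": "carry_out", "payload": {
  "motion": [0, 0.016, 0, 0, 0, 9.5, 0.5, 0, 0.015, -0.01, 0, 0, 9.5, 0.5, 0, 0, -0.03, 0, 0, 9, 0.5, 0, 0, -0.05, 0, 0, 0, 0.5, 0, 0, -0.04, 0, 0, 0, 0.5, 0, 0, -0.02, 0, 0, 0, 0.5, 0, 0, -0.01, 0, 0, 0, 0.5, 0, 0, 0, 0, 0, 0, 0.5]
}}

```text
time_s: 14.6
position: [0.4251, 0.3031, -0.0335]
ee_rot: [[0.001, 0.883, 0.469], [0.001, 0.469, -0.883], [-1.0, 0.001, -0.0]]
wrist_force: [-0.4, -0.1, 0.2]
gripper_width: 0.0436
```

{"api": "carry_out", "payload": {
  "motion": [0, 0, 0, 0, 0, 0, 0.2, 0, 0, 0, 0, 0, 0, 0, 0, 0, 0, 0, 0, 0, 0, 0, 0, 0, 0, 0, 0, 0, 0, 0, 0, 0, 0, 0, 0, 0, 0, 0.02, 0, 0, 0, 0, 0, 0, 0.04, 0, 0, 0, 0, 0, 0, 0.04, 0, 0, 0, 0]
}}

```text
time_s: 15.6
position: [0.424, 0.3027, 0.0679]
ee_rot: [[-0.0, 0.883, 0.469], [0.0, 0.469, -0.883], [-1.0, -0.0, -0.0]]
wrist_force: [0.1, -0.1, -0.9]
gripper_width: 0.0226
```

{"api": "carry_out", "payload": {
  "motion": [0.0445, -0.006, 0.01, 0, 0, -6.6, 0, 0.0445, -0.006, 0, 0, 0, -6.6, 0, 0.0445, -0.006, 0, 0, 0, -6.6, 0, 0.045, -0.006, 0, 0, 0, -6.6, 0, 0.045, -0.005, 0, 0, 0, -6.6, 0, 0, 0, -0.03, 0, 0, 0, 0, 0, 0, -0.03, 0, 0, 0, 0, 0, 0, -0.01, 0, 0, 0, 0]
}}

```text
time_s: 16.6
position: [0.6466, 0.2729, 0.0046]
ee_rot: [[-0.003, 0.996, -0.088], [-0.001, -0.088, -0.996], [-1.0, -0.003, 0.001]]
wrist_force: [0.1, 0.5, 0.0]
gripper_width: 0.0231
```

{"api": "carry_out", "payload": {
  "motion": [0, 0, -0.02, 0, 0, 0, 0, 0, 0, -0.007, 0, 0, 0, 0, 0, 0, 0, 0, 0, 0, 0, 0, 0, 0, 0, 0, 0, 0, 0, 0, 0, 0, 0, 0, 0.42, 0, 0, 0, 0, 0, 0, 0.42, 0, 0, 0, 0, 0, 0, 0.42, 0, 0, 0, 0, 0, 0, 0.42]
}}

```text
time_s: 17.6
position: [0.648, 0.2735, -0.0208]
ee_rot: [[0.0, 0.996, -0.088], [-0.0, -0.088, -0.996], [-1.0, 0.0, 0.0]]
wrist_force: [1.3, 0.6, 0.5]
gripper_width: 0.0364
```

{"api": "carry_out", "payload": {
  "motion": [0, 0, 0, 0, 0, 0, 0.42, 0, 0, 0.03, 0, 0, 0, 0.42, 0, 0, 0.05, 0, 0, 0, 0.42, -0.05, -0.01, 0.05, 0, 0, 1, 0.9, -0.05, -0.01, 0.05, 0, 0, 1, 0.9, -0.05, -0.02, 0.03, 0, 0, 1, 0.9, -0.04, -0.02, 0, 0, 0, 1, 0.9, -0.026, -0.03, 0, 0, 0, 1, 0.9]
}}

```text
time_s: 18.6
position: [0.4427, 0.1865, 0.1771]
ee_rot: [[0.001, 1.0, 0.003], [-0.001, 0.003, -1.0], [-1.0, 0.001, 0.001]]
wrist_force: [0.6, -1.2, 1.2]
gripper_width: 0.0753
```

Run:
```python
from h import *
np.set_printoptions(precision=4,suppress=True)
for i in range(3): p,im,d=snap('wrist','w7')
s=arm.sense(); print(s['position'],np.array(s['ee_rot'])[:2,1],s['gripper_width'])
C=cloud(p,d)
k=(C[...,2]>.014)&(C[...,2]<.03)&(abs(C[...,0]-.6485)<.018)&(abs(C[...,1]-.274)<.022)&(d>0)
print('nut top',k.sum(),np.percentile(C[k],[1,50,99],axis=0) if k.any() else'')
cv2.imwrite('pics/w7c.png',im[:330,:,::-1])
```

```text
[0.4441 0.1844 0.177 ] [ 1.     -0.0033] 0.0777014218398425
nut top 470 [[0.6362 0.2608 0.0143]
 [0.6471 0.2737 0.017 ]
 [0.6598 0.2857 0.019 ]]
```

View pics/w7c.png

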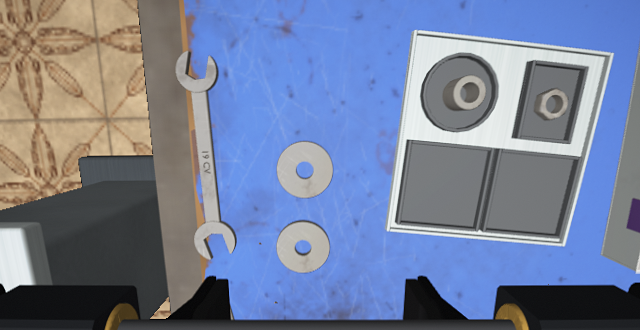

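The nut lies flat in the oblong dish, its top about 17 mm up at (551,104), and the bush stands at (470,92). The discs are at (304,169) and (303,247), and both square dishes are empty.

Run:
```python
from h import *
np.set_printoptions(precision=4,suppress=True)
p,im,d=load('w7'); hsv=cv2.cvtColor(im,cv2.COLOR_BGR2HSV); g=cv2.cvtColor(im,cv2.COLOR_BGR2GRAY)
def comp(m,c,r,z):
    q=np.zeros((480,640),np.uint8); s=np.s_[max(0,c[1]-r):c[1]+r,c[0]-r:c[0]+r]; q[s]=m[s]
    n,l,st,ce=cv2.connectedComponentsWithStats(q); k=1+np.argmax(st[1:,4])
    cn=max(cv2.findContours((l==k).astype(np.uint8),0,1)[0],key=cv2.contourArea)[:,0]
    W=atz(p,cn,z)[:,:2].astype(np.float32); print(cv2.minEnclosingCircle(W),cv2.minAreaRect(W))
comp(hsv[...,1]<70,(304,169),36,.008); comp(hsv[...,1]<70,(303,247),33,.008)
comp(g<130,(445,185),56,.012); comp(g<130,(528,192),56,.012)
```

```text
((0.43209367990493774, 0.21618399024009705), 0.025919171050190926) ((0.4323306679725647, 0.21632550656795502), (0.05085820332169533, 0.05045560002326965), 89.65716552734375)
((0.42922648787498474, 0.14250895380973816), 0.026508372277021408) ((0.4297405481338501, 0.14241470396518707), (0.05225805938243866, 0.051066238433122635), 70.54983520507812)
((0.5707048773765564, 0.1998177468776703), 0.06340140849351883) ((0.5703527927398682, 0.19997593760490417), (0.07751114666461945, 0.10187903791666031), 84.64624786376953)
((0.6305688619613647, 0.19427071511745453), 0.06441126018762589) ((0.6313723921775818, 0.19361349940299988), (0.0789804458618164, 0.10474159568548203), 84.92443084716797)
```

{"api": "carry_out", "payload": {
  "motion": [-0.0145, -0.042, 0, 0, 0, 0, 0.75, 0, 0, -0.05, 0, 0, 0, 0.75, 0, 0, -0.06, 0, 0, 0, 0.75, 0, 0, -0.06, 0, 0, 0, 0.75, 0, 0, -0.03, 0, 0, 0, 0.75, 0, 0, -0.01, 0, 0, 0, 0.75, 0, 0, 0, 0, 0, 0, 0.75, 0, 0, 0, 0, 0, 0, 0.75]
}}

```text
time_s: 19.75
position: [0.4316, 0.1447, -0.032]
ee_rot: [[0.003, 1.0, -0.001], [0.001, -0.001, -1.0], [-1.0, 0.003, -0.001]]
wrist_force: [-0.2, 0.1, 0.6]
gripper_width: 0.0656
```

{"api": "carry_out", "payload": {
  "motion": [0, -0.001, -0.0015, 0, 0, 0, 0.75, 0, 0, 0, 0, 0, 0, 0.5, 0, 0, 0, 0, 0, 0, 0.5, 0, 0, 0, 0, 0, 0, 0.5, 0, 0, 0, 0, 0, 0, 0.5, 0, 0, 0, 0, 0, 0, 0.5, 0, 0, 0, 0, 0, 0, 0.5, 0, 0, 0, 0, 0, 0, 0.5],
  "grip_force": 40
}}

```text
time_s: 20.75
position: [0.4299, 0.1429, -0.0347]
ee_rot: [[-0.0, 1.0, -0.001], [-0.0, -0.001, -1.0], [-1.0, -0.0, 0.0]]
wrist_force: [-1.8, -0.8, 6.0]
gripper_width: 0.0484
```

{"api": "carry_out", "payload": {
  "motion": [0, 0, 0.02, 0, 0, 0, 0.5, 0, 0, 0.04, 0, 0, 0, 0.5, 0, 0, 0.04, 0, 0, 0, 0.5, 0.053, 0.013, 0, 0, 0, 0, 0.5, 0.053, 0.013, 0, 0, 0, 0, 0.5, 0.053, 0.013, 0, 0, 0, 0, 0.5, 0.052, 0.012, 0, 0, 0, 0, 0.5, 0, 0, 0, 0, 0, 0, 0.5]
}}

```text
time_s: 21.75
position: [0.6432, 0.1943, 0.0622]
ee_rot: [[-0.002, 1.0, -0.003], [0.002, -0.003, -1.0], [-1.0, -0.002, -0.002]]
wrist_force: [-0.7, -0.3, -0.8]
gripper_width: 0.0487
```

Run:
```python
from h import *
np.set_printoptions(precision=4,suppress=True)
p,im,d=snap('wrist','w8'); s=arm.sense(); print(s['position'],s['gripper_width'])
cv2.imwrite('pics/w8c.png',im[100:400,120:520,::-1])
C=cloud(p,d); k=(d>.12)&(C[...,2]>.085)&(C[...,2]<.14)&(abs(C[...,0]-.642)<.024)&(abs(C[...,1]-.195)<.032); k[340:]=0
P=C[k]; print(k.sum(),P.min(0),P.max(0))
A=np.c_[P[:,:2]-P[:,:2].mean(0),np.ones(len(P))]; print(np.linalg.lstsq(A,P[:,2],rcond=None)[0])
```

```text
[0.641  0.1944 0.0628] 0.04899285653299829
6717 [0.618 0.184 0.095] [0.666  0.2183 0.1375]
[-0.0892 -0.0111  0.1046]
```

View pics/w8c.png

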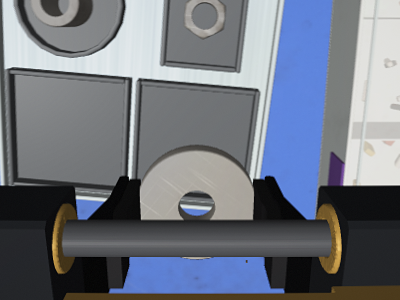

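{"api": "carry_out", "payload": {
  "motion": [0, 0, -0.03, 0, 0, 0, 0.5, 0, 0, -0.03, 0, 0, 0, 0.5, 0, 0, -0.015, 0, 0, 0, 0.5, 0, 0, -0.0075, 0, 0, 0, 0.5, 0, 0, 0, 0, 0, 0, 0.5, 0, 0, 0, 0, 0, 0, 0.5, 0, 0, 0, 0, 0, 0, 0.5, 0, 0, 0, 0, 0, 0, 0.5]
}}

```text
time_s: 22.8
position: [0.6412, 0.1942, -0.0169]
ee_rot: [[0.001, 1.0, -0.001], [0.0, -0.001, -1.0], [-1.0, 0.001, -0.0]]
wrist_force: [-0.1, -0.1, 0.2]
gripper_width: 0.0487
```

{"api": "carry_out", "payload": {
  "motion": [0, 0, 0, 0, 0, 0, 0.75, 0, 0, 0, 0, 0, 0, 0.75, 0, 0, 0, 0, 0, 0, 0.75, 0, 0, 0, 0, 0, 0, 0.75, 0, 0, 0.04, 0, 0, 0, 0.75, 0, 0, 0.05, 0, 0, 0, 0.75, -0.055, 0.007, 0.03, 0, 0, 0, 0.75, -0.055, 0.007, 0, 0, 0, 0, 0.75]
}}

```text
time_s: 23.8
position: [0.5322, 0.2098, 0.1053]
ee_rot: [[0.005, 1.0, -0.001], [0.002, -0.001, -1.0], [-1.0, 0.005, -0.002]]
wrist_force: [0.0, 0.9, -0.5]
gripper_width: 0.0648
```

{"api": "carry_out", "payload": {
  "motion": [-0.05, 0.004, 0.03, 0, 0, 0, 0.75, -0.049, 0.004, 0.03, 0, 0, 0, 0.75, 0, 0, 0, 0, 0, 0, 0.75, 0, 0, 0, 0, 0, 0, 0.75, 0, 0, 0, 0, 0, 0, 0.75, 0, 0, 0, 0, 0, 0, 0.75, 0, 0, 0, 0, 0, 0, 0.75, 0, 0, 0, 0, 0, 0, 0.75]
}}

```text
time_s: 24.8
position: [0.4324, 0.216, 0.162]
ee_rot: [[-0.001, 1.0, -0.001], [0.0, -0.001, -1.0], [-1.0, -0.001, -0.0]]
wrist_force: [-0.0, 0.1, 0.1]
gripper_width: 0.0654
```

Run:
```python
from h import *
np.set_printoptions(precision=4,suppress=True)
p,im,d=snap('wrist','w9'); s=arm.sense(); print(s['position'],s['gripper_width'])
C=cloud(p,d); k=(d>0)&(C[...,2]>.010)&(C[...,2]<.05)&(abs(C[...,0]-.6405)<.031)&(abs(C[...,1]-.1925)<.031)
P=C[k]; print(k.sum(),np.percentile(P,[1,50,99],axis=0))
A=np.c_[P[:,:2]-P[:,:2].mean(0),np.ones(len(P))]; print(np.linalg.lstsq(A,P[:,2],rcond=None)[0])
cv2.imwrite('pics/w9c.png',im[:300,240:,::-1])
```

```text
[0.4324 0.2161 0.1621] 0.06542964493416352
2259 [[0.6154 0.1681 0.0105]
 [0.6395 0.1931 0.0135]
 [0.6644 0.2167 0.0153]]
[0.0083 0.0026 0.0135]
```

View pics/w9c.png

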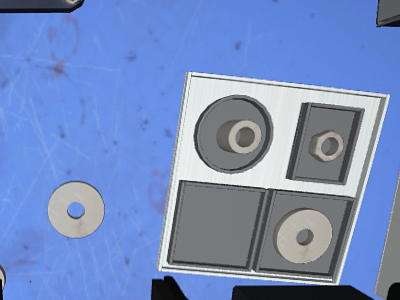

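Disc B lies flat and centred in the far square dish: top at 13.5 mm, slope under 0.01, seen at crop (304,236). Next is disc A.

{"api": "carry_out", "payload": {
  "motion": [0, 0, -0.05, 0, 0, 0, 0.75, 0, 0, -0.06, 0, 0, 0, 0.75, 0, 0, -0.05, 0, 0, 0, 0.75, 0, 0, -0.025, 0, 0, 0, 0.75, 0, 0, -0.0115, 0, 0, 0, 0.75, 0, 0, 0, 0, 0, 0, 0.75, 0, 0, 0, 0, 0, 0, 0.75, 0, 0, 0, 0, 0, 0, 0.75]
}}

```text
time_s: 25.85
position: [0.4335, 0.2163, -0.033]
ee_rot: [[0.002, 1.0, -0.001], [0.0, -0.001, -1.0], [-1.0, 0.002, -0.0]]
wrist_force: [-0.5, -0.4, -0.1]
gripper_width: 0.0654
```

{"api": "carry_out", "payload": {
  "motion": [0, 0, 0, 0, 0, 0, 0.5, 0, 0, 0, 0, 0, 0, 0.5, 0, 0, 0, 0, 0, 0, 0.5, 0, 0, 0, 0, 0, 0, 0.5, 0, 0, 0, 0, 0, 0, 0.5, 0, 0, 0, 0, 0, 0, 0.5, 0, 0, 0.03, 0, 0, 0, 0.5, 0, 0, 0.05, 0, 0, 0, 0.5]
}}

```text
time_s: 26.85
position: [0.4305, 0.2153, 0.0449]
ee_rot: [[-0.004, 1.0, -0.0], [-0.0, -0.0, -1.0], [-1.0, -0.004, 0.0]]
wrist_force: [1.1, -0.4, -0.4]
gripper_width: 0.0484
```

{"api": "carry_out", "payload": {
  "motion": [0, 0, 0.02, 0, 0, 0, 0.5, 0.043, -0.005, 0, 0, 0, 0, 0.5, 0.043, -0.005, 0, 0, 0, 0, 0.5, 0.042, -0.005, 0, 0, 0, 0, 0.5, 0, 0, 0, 0, 0, 0, 0.5, 0, 0, 0, 0, 0, 0, 0.5, 0, 0, 0, 0, 0, 0, 0.5, 0, 0, 0, 0, 0, 0, 0.5]
}}

```text
time_s: 27.85
position: [0.5597, 0.2013, 0.0661]
ee_rot: [[0.0, 1.0, 0.0], [-0.001, 0.0, -1.0], [-1.0, 0.0, 0.001]]
wrist_force: [-0.7, 0.8, -0.5]
gripper_width: 0.0489
```

{"api": "carry_out", "payload": {
  "motion": [0, -0.001, -0.03, 0, 0, 0, 0.5, 0, 0, -0.03, 0, 0, 0, 0.5, 0, 0, -0.016, 0, 0, 0, 0.5, 0, 0, -0.009, 0, 0, 0, 0.5, 0, 0, 0, 0, 0, 0, 0.5, 0, 0, 0, 0, 0, 0, 0.5, 0, 0, 0, 0, 0, 0, 0.5, 0, 0, 0, 0, 0, 0, 0.5]
}}

```text
time_s: 28.85
position: [0.5608, 0.2001, -0.0186]
ee_rot: [[0.001, 1.0, -0.001], [0.0, -0.001, -1.0], [-1.0, 0.001, -0.0]]
wrist_force: [-0.4, 0.5, -1.1]
gripper_width: 0.0488
```

{"api": "carry_out", "payload": {
  "motion": [0, 0, 0, 0, 0, 0, 0.75, 0, 0, 0, 0, 0, 0, 0.75, 0, 0, 0, 0, 0, 0, 0.75, 0, 0, 0, 0, 0, 0, 0.75, 0, 0, 0.04, 0, 0, 0, 0.75, 0, 0, 0.05, 0, 0, 0, 0.75, -0.03, 0, 0.06, 0, 0, 0, 0.75, -0.05, 0, 0.06, 0, 0, 0, 0.75]
}}

```text
time_s: 29.85
position: [0.4926, 0.2002, 0.1768]
ee_rot: [[0.001, 1.0, -0.001], [0.001, -0.001, -1.0], [-1.0, 0.001, -0.001]]
wrist_force: [1.0, -0.7, 0.4]
gripper_width: 0.0654
```

{"api": "carry_out", "payload": {
  "motion": [-0.03, -0.01, 0.03, 0, 0, 0, 0.75, 0, 0, 0, 0, 0, 0, 0.75, 0, 0, 0, 0, 0, 0, 0.75, 0, 0, 0, 0, 0, 0, 0.75, 0, 0, 0, 0, 0, 0, 0.75, 0, 0, 0, 0, 0, 0, 0.75, 0, 0, 0, 0, 0, 0, 0.75, 0, 0, 0, 0, 0, 0, 0.75]
}}

```text
time_s: 30.85
position: [0.4624, 0.1901, 0.2047]
ee_rot: [[-0.0, 1.0, -0.001], [0.0, -0.001, -1.0], [-1.0, -0.0, -0.0]]
wrist_force: [-0.1, 0.0, -0.1]
gripper_width: 0.0649
```

Run:
```python
from h import *
np.set_printoptions(precision=4,suppress=True)
p,im,d=snap('wrist','w10'); s=arm.sense(); print(s['position'],s['wrist_force'],s['time_s'])
C=cloud(p,d)
for n,x,y,r,z0,z1 in(('sqN',.5595,.2,.031,.010,.05),('sqF',.6405,.1925,.031,.01,.05),('bush',.5665,.281,.028,.03,.045),('nut',.6485,.274,.018,.014,.04),('collar',.557,.418,.03,.025,.04)):
    k=(d>0)&(C[...,2]>z0)&(C[...,2]<z1)&(abs(C[...,0]-x)<r)&(abs(C[...,1]-y)<r); P=C[k]
    if len(P)<20: print(n,'none');continue
    A=np.c_[P[:,:2]-P[:,:2].mean(0),np.ones(len(P))]
    print(n,len(P),np.percentile(P,[1,50,99],axis=0).tolist(),'slope',np.linalg.lstsq(A,P[:,2],rcond=None)[0])
cv2.imwrite('pics/w10c.png',im[:320,:,::-1])
p,im,d=snap('scene','sc10')
for u,v in ((479,214),): print(C.shape)
```

```text
[0.4624 0.19   0.2047] [ 0.1319 -0.1179  0.3954] 30.9
sqN 1962 [[0.5362545891039989, 0.17485410675383845, 0.011296907696738802], [0.5602673024045575, 0.19989789096909027, 0.013610886117183613], [0.5845303130568424, 0.22422003084403003, 0.015488615322011188]] slope [ 0.0018 -0.0006  0.0136]
sqF 1980 [[0.6154337263723653, 0.16738505360596984, 0.010668531551960783], [0.6399156372241324, 0.19273494797333068, 0.013612677995333944], [0.6648585311956107, 0.21671358117365933, 0.015385673122677444]] slope [ 0.008  -0.0036  0.0135]
bush 560 [[0.5536309793063773, 0.2681498714169927, 0.030854866462281954], [0.5666825460414273, 0.28097930787909775, 0.034959231470531954], [0.5798426321111625, 0.29349700241892257, 0.0371254219080662]] slope [0.0169 0.0083 0.0348]
nut 419 [[0.6366051679995797, 0.26055704956109665, 0.014212671032619955], [0.6475700683132615, 0.2732428676910413, 0.016840966469511], [0.6601491724411863, 0.2859443016518446, 0.018892905844676837]] slope [ 0.0034 -0.003   0.0168]
collar none
(480, 640, 3)
```

View pics/w10c.png

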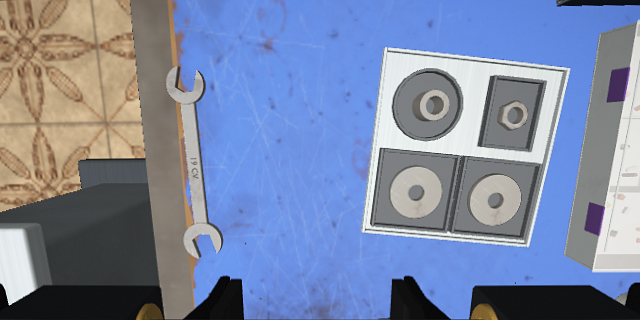

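All four parts are flat and centred: discs at (417,192) and (495,199), bush at (434,104), nut at (512,115). The gripper is clear of everything, so I'm handing in.

Run:
```python
from h import *
a=load('scene0')[1]; b=load('sc10')[1]
print('collar diff',cv2.absdiff(a,b)[298:330,120:155].mean(),'bignut diff',cv2.absdiff(a,b)[186:206,450:470].mean())
arm.finish_job()
```

```text
collar diff 20.014880952380953 bignut diff 20.315833333333334
the job is handed in; nothing more can be done
```

The picture difference came out as 20 at both look-alikes, so I'll check it on the saved pictures.

Run:
```python
from h import *
a=load('scene0')[1]; b=load('sc10')[1]
print('table patch diff',cv2.absdiff(a,b)[330:345,300:320].mean(), 'whole',cv2.absdiff(a,b).mean(), np.median(b-a.astype(int)))
for n,(u,v) in dict(collar=(137,314),bn=(460,196)).items():
    t=a[v-14:v+14,u-14:u+14]
    for nm,i in(('before',a),('after',b)):
        r=cv2.matchTemplate(i[v-40:v+40,u-40:u+40],t,cv2.TM_CCOEFF_NORMED); print(n,nm,cv2.minMaxLoc(r)[1::2])
```

```text
table patch diff 19.02777777777778 whole 23.767819010416666 16.0
collar before (1.0, (26, 26))
collar after (0.9940663576126099, (26, 26))
bn before (1.0, (26, 26))
bn after (0.9951857328414917, (26, 26))
```

The job is handed in: both discs are in the square dishes, the bush is upright in the round dish, and the small nut is in the oblong dish. It was handed in at about 31 s of the 112 s; no verdict was reported.

**Last checks:**

| Part | Offset from dish centre | Top height | Flat? |
|---|---|---|---|
| Discs | about 1 mm | 13.6 mm (14 expected) | slope under 0.01 |
| Bush | within about 1 mm | 35 mm on average, 37 mm at most (36 expected) | slope 0.02 |
| Nut | within about 1–2 mm | 17 mm (18 expected) | slope under 0.01 |

- **Gripper:** it was clear of everything at the end.
- **Collared bush and big nut:** template matching against the first scene picture puts both at the same pixel, with scores of 0.994 or better. I ran this after handing in. The plain picture difference I made just before was about 20 at both, but bare table differed by 19 too, so that was an overall brightness change.

**What disagreed:**
- **Fingertip height:** the fingertips were about 37 mm above the reported tool position. Because of this, the first two attempts on the bush closed on air above it without disturbing it. I corrected for the offset in every later move.
- **Grip width:** the gripper read 1.5 to 3 mm less than the true part sizes while holding them.

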